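Shift the jar mill gearbox into low gear and lock it

ROBOT

A 7-joint arm with a two-finger parallel gripper is mounted at the origin on a cart in front of the work surface, level with it; the furniture and walls round the work are solid. World frame = base frame: x ahead of the robot, y to its left, z up, the work surface at z = 0. Lengths are in m, angles in rad, forces in N, time in s.
With the tool pointing down it reaches from about 0.35 to 0.9 m from the base axis. Payload 8.1 kg.
Tool frame: the origin (TCP) lies at the very end of the fingers, on their centre line; the grasp point (between the pads) lies 19 mm behind it (arm.grip_depth is the distance from the TCP to the grasp point, in m); x points along the fingers, z is the direction in which the jaws open and shut, and the axes are right-handed (so a half turn about x gives the same grasp; the last joint's range is limited). The gripper opens to 92 mm and grips with 3 to 60 N. Pads are 19 mm wide; open, the fingers measure 130 mm over their backs; the gripper's body (75 mm by 190 mm) begins 47 mm behind the grasp point.
Start: joints at [-0.103, 0.434, 0.025, 1.573, -0.012, 1.134, -0.075], TCP at [0.625, -0, 0.227] pointing down, gripper open.
Joint ranges: [-2.62, 2.62], [-0.44, 2.09], [-1.27, 1.32], [0.08, 2.57], [-1.32, 4.46], [0.12, 2], [-2.74, 2.74]. Speed limits (rad/s): [2.22, 2.22, 3.01, 3.01, 3.14, 3.14, 3.14].

INTERFACE

Orientations are given as a rotation vector (axis times angle).
In Python, from cell import status, cams, arm gives the robot as it stands. The module is installed in compiled form; this text tells all that it offers.
- The arm moves only by the tool step_arm, never from a script. Its argument "rows" is a list of rows, each a list of 7 numbers: the gripper command: -1 is fully open, 1 is shut, values between are in proportion, then the shift along the tool's x, y, z as a fraction of full scale, then the turn, a rotation vector about the tool's x, y, z as a fraction of full scale. In form: [[grip, x, y, z, rx, ry, rz], ...]. A call has 1 to 12 rows; each row is the pose to reach, as a shift and turn from the pose commanded when the call began, along the tool's axes at that moment; what a row does not reach only later rows make up. Full scale, the value 1, is 80 cm for a shift and 60 degrees for a turn. A row lasts 1/12 s, in which the tool goes at most 41.7 mm and 7.16 degrees, less where a joint would pass 70% of its speed; a pose out of reach is approached as far as the arm can. A call with a number of a shift or a turn outside -1 to 1 is refused whole. A call with a gripper value outside its range is refused whole. The fingers move at their own pace and stop on an object; "newtons" is the grip in N (left out, the last holds). Time passes only in rows, so rows that repeat a pose let the fingers close. It gives the time, the measured TCP pose, the force and the opening at its end, in the units of the state.
- status.observe(): the state, without advancing time (a new reading comes with each control period).
- cams.get_image(name): name is "scene" or "side" or "wrist"; returns a dict with "pixels" (400x640x3 uint8, red, green, blue), "range_z" (400x640 float32, m along the optical axis (not along the pixel's ray), 0 where there is no reading), "camera_matrix" (3x3 intrinsics, pixels), "eye" and "attitude" of the camera in the world; the wrist camera has in their place "tool_from_camera" (4x4, takes a point from camera to tool coordinates, whose origin is the TCP and whose axes are the tool frame's). Camera axes: x right, y down, z forward; pixel columns grow to the right and rows downward; lengths in m; the calibration is good to about 2 mm. A picture is of the moment at which its call begins: read the wrist's pose just before it.
- arm.sign_off(): hands the job in, once; it reports no verdict.
The state is a dict: "clock": time; "joints": joint angles; "dq": joint speeds; "joint_efforts": joint torques, N m; "position": TCP position; "ee_rot": TCP orientation; "force": force on the tool from outside, world axes, zero at the start; "ft_torque": the same for the moment, N m; "width": opening from 0.0 (shut) to 1.0 (fully open).
Only numpy, scipy, OpenCV 4.12 (cv2) and the standard library are available. Lean on these libraries where they do the work, as an engineer would, in place of code of your own. Each camera call takes 0.05 s, during which the arm holds its last target.

TASK

Shift the green gearbox into low gear: take the black knob on top, ease it down gently while rocking the spindle left and right until you feel the hidden teeth mesh, then stop turning and push it fully home, never forcing the teeth. Then swing the red-pinned lock lever all the way in over the knob's collar and let go. Leave the vial, the bottle and the steel die beside it undisturbed.

Things in the scene. Friction and masses are not known exactly. Their poses are not given: they have to be found in the camera images.
- gearbox: Gearbox, fixed to the worktop: green body 135 x 185 x 70 mm high on a 170 x 210 mm base plate. Origin: centre of its underside; z up; x from its front (sight glass, ribs) to its back; y toward its output coupling, which juts out to 132 mm. Spindle axis vertical at x 0, y +40 mm, inside a round aluminium turret (80 mm diameter, top at 95 mm). Lever pivot vertical at x 0, y -30 mm.
- knob_grip (a point): Centre of the black bar on top of the selector knob; bar 52 mm long (this point's x) x 22 mm wide (y, two flat sides to grip) x 26 mm high (z up), on a 20 mm thick neck that rises 12 mm from a steel collar (68 mm diameter, 6 mm thick). Knob up: 142 mm above the worktop; fully home: 128 mm. The bar turns with the spindle and moves straight down with the knob.
- spindle (a joint): Angle of the spindle with its knob about the vertical axis (rad, positive counter-clockwise seen from above; 0 = bar along the gearbox's x). Turns easily by hand between hard stops at -0.75 and +0.75.
- knob (a joint): How far the knob has been pushed down (m): 0 up, 0.014 fully home (hard stop). It stays where it is left; sliding it takes about 3 N. Its teeth meet the hidden ring from 0.005 on. When they find the gaps under a light push (6 N or so is enough), the ring springs up, the push felt on the knob drops to almost none, and the knob can go home. The load on the teeth must stay under 20 N.
- knob_dogs: The three teeth under the knob, 10 mm high, inside its skirt (not visible); fixed to the knob; origin on the spindle axis 47 mm below the bar's centre. Tooth on tooth, the ring below yields on a spring: about 1 N at once, then 2 N more per mm, up to 6 mm; the knob cannot go home so.
- gear_case: Fixed bearing in the gearbox (not visible) carrying the sprung ring of six teeth, pitch 1.047 rad, angle unknown and not shown by this; origin on the spindle axis at the gearbox's underside. The gaps leave about 0.28 rad of free turn; a mesh always lies within spindle angles -0.53 to +0.53. The ring is braked (0.6 N m): in mesh, turning on more than about 0.15 rad overloads the teeth.
- lock_lever (a joint): Angle of the lock lever about its vertical pivot (rad, grows counter-clockwise seen from above): 0 parked clear of the knob, 1.2 fully in, hard stop, blade over the collar. Stays where it is left; takes about 1.5 N at the pin. Its blade passes over the collar only when the knob is at least 0.012 down, otherwise it strikes it at about 0.7.
- lever_pin (a point): Middle of the upright red pin of the lock lever, 14 mm thick, 36 mm high (to be pinched or pushed), on the end of the lever away from the knob, 45 mm from the pivot, 133 mm above the worktop.
- lever_hinge (a point): Point on the lock lever's vertical pivot axis, 105 mm above the worktop.
- vial_center (a point): Glass vial with a blue cap, 23 mm thick, 62 mm high, loose, standing behind the gearbox; point at its centre half-way up.
- bottle_center (a point): Brown reagent bottle with a blue cap, 72 mm thick, 160 mm high, loose, standing on the lever side of the gearbox; point at its centre half-way up.
- die_center (a point): Grey steel die body with a black band, 54 mm thick, 41 mm high, loose, standing on the coupling side of the gearbox; point at its centre half-way up.

How it is judged:
On the way, in this order (a step that is already met when the one before it is completed fails the run):
1. the teeth are in mesh and the knob is fully home (at least 12.5 mm of 14 mm down) (value of joint knob above 0.0125 m), for 0.2 s.
2. the lock lever is swung in over the collar with the knob home (value of joint lock_lever above 1.08 rad and value of joint knob above 0.0125 m), for 0.2 s.
At the end, for the whole second after the job is handed in: The knob is home (at least 12.5 mm of its 14 mm down) and the lock lever is in (at least 1.08 of 1.2 rad) (all of step 2); the robot touches nothing.
It fails at once if the teeth are forced: more than 20 N between the knob's teeth and the ring (contact force between knob_dogs and gear_case above 20 N).
It fails at once if the vial is moved by more than 15 mm or knocked over (distance of vial_center from where it was at the start of the episode above 0.015 m or angle between vial_center's own z axis and vertical above 0.4 rad).
It fails at once if the bottle is moved by more than 15 mm or knocked over (distance of bottle_center from where it was at the start of the episode above 0.015 m or angle between bottle_center's own z axis and vertical above 0.4 rad).
It fails at once if the steel die is moved by more than 15 mm or knocked over (distance of die_center from where it was at the start of the episode above 0.015 m or angle between die_center's own z axis and vertical above 0.4 rad).
It also fails if it takes over 67 s, if anything falls off the work surface, if the arm or the gripper's body presses on something with over 40 N, if the wrist force passes 120 N, or if a joint passes its speed limit or range.

## Working session

There is one attempt and no reset: what is moved stays moved. The work goes in short steps, Python scripts to look and compute and a tool call to move; the robot and the scene stay as the last step left them, time stands still between calls to the robot, and variables do not carry over. Pictures are saved under pics/ and viewed, and the job is handed in when it is done.

Besides the shell and the picture viewer there is one more tool, called by a JSON object that holds its "api" and its "payload". step_arm: Moves the arm, as the interface text tells. Its arguments: {"type":"object","properties":{"rows":{"type":"array","items":{"type":"array","items":{"type":"number"}}},"newtons":{"type":"number"}},"required":["rows"]}

```bash
mkdir -p pics; cat > h.py <<'E'
import numpy as np, cv2
from scipy.spatial.transform import Rotation as R
from cell import status, cams, arm
def grab(n,tag):
    s=status.observe(); im=cams.get_image(n)
    cv2.imwrite(f'pics/{tag}.png',im['pixels'][:,:,::-1]); np.savez(f'{tag}.npz',pos=s['position'],rot=s['ee_rot'],**im); return s,im
def T(im,s=None):
    if 'tool_from_camera' in im:
        M=np.eye(4);M[:3,:3]=R.from_rotvec(s['ee_rot']).as_matrix();M[:3,3]=s['position'];return M@np.array(im['tool_from_camera'])
    M=np.eye(4);a=np.array(im['attitude']);M[:3,:3]=a if a.shape==(3,3) else R.from_rotvec(a).as_matrix();M[:3,3]=im['eye'];return M
def cloud(im,M):
    z=im['range_z'];v,u=np.mgrid[:z.shape[0],:z.shape[1]];K=im['camera_matrix']
    P=np.stack([(u-K[0][2])/K[0][0]*z,(v-K[1][2])/K[1][1]*z,z],-1)
    return P@M[:3,:3].T+M[:3,3]
E
python3 - <<'E'
from h import *
print(status.observe())
for n in ['scene','side','wrist']:
    s,im=grab(n,n+'0'); print(n,im.get('eye'),im.get('attitude'),im['camera_matrix']); print(T(im,s).round(3))
E
```

```text
{'clock': 0.0, 'joints': array([-0.10258589,  0.43524076,  0.02497664,  1.57415682, -0.01161198,
        1.1339807 , -0.07510574]), 'dq': array([ 1.46373922e-03, -2.48831923e-04, -1.52106116e-06, -1.38780381e-03,
        3.40567193e-04, -8.93553042e-04, -2.57856552e-03]), 'joint_efforts': array([ 3.89017032e-04, -6.67853522e+01,  9.84863900e-01, -3.14464223e+01,
       -6.05165795e-02,  4.27553023e-02,  1.12382318e-04]), 'position': array([ 6.24459711e-01, -6.69295775e-05,  2.25910870e-01]), 'ee_rot': array([-3.19786299e-05,  1.57243085e+00, -1.87025584e-04]), 'force': array([-0.62036102, -0.97869858,  0.22621618]), 'ft_torque': array([ 0.01213641, -0.02313218, -0.01677601]), 'width': 0.9998079574276436}
scene [ 0.16122742 -0.70296857  0.7556832 ] [-2.28948211  0.70784443 -0.29365844] [[459.65318618   0.         328.15603078]
 [  0.         459.65318618 198.54853843]
 [  0.           0.           1.        ]]
[[ 0.824 -0.405  0.396  0.161]
 [-0.567 -0.597  0.568 -0.703]
 [ 0.007 -0.693 -0.721  0.756]
 [ 0.     0.     0.     1.   ]]
side [ 0.44606365 -0.93230609  0.51531455] [-2.06131799  0.08711885 -0.07669571] [[423.49443771   0.         323.07562806]
 [  0.         423.49443771 196.40407948]
 [  0.           0.           1.        ]]
[[ 0.995 -0.029  0.092  0.446]
 [-0.095 -0.471  0.877 -0.932]
 [ 0.018 -0.881 -0.472  0.515]
 [ 0.     0.     0.     1.   ]]
wrist None None [[275.75036511   0.         320.21354765]
 [  0.         275.75036511 200.09460474]
 [  0.           0.           1.        ]]
[[ 1.     0.    -0.002  0.625]
 [-0.    -0.957 -0.289  0.078]
 [-0.002  0.289 -0.957  0.384]
 [ 0.     0.     0.     1.   ]]
```

View pics/scene0.png

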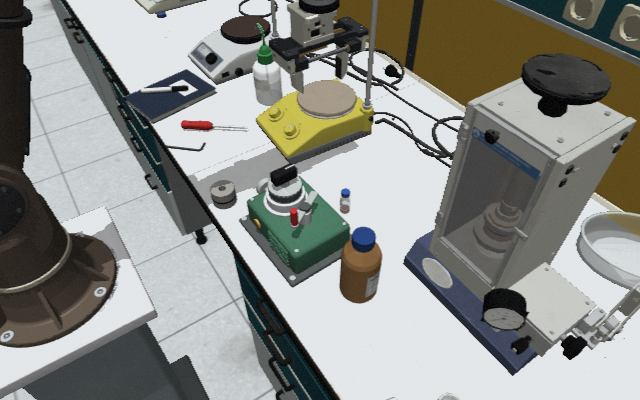

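View pics/side0.png

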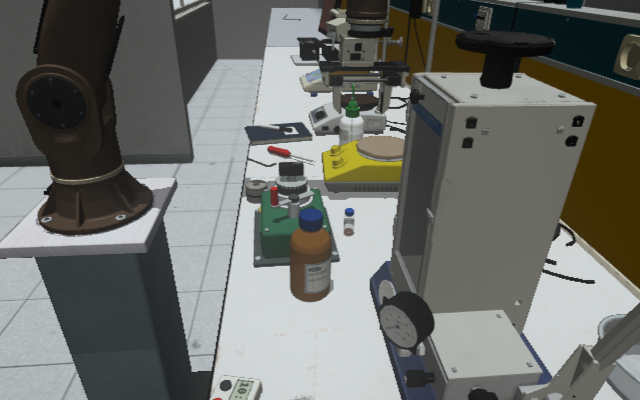

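View pics/wrist0.png

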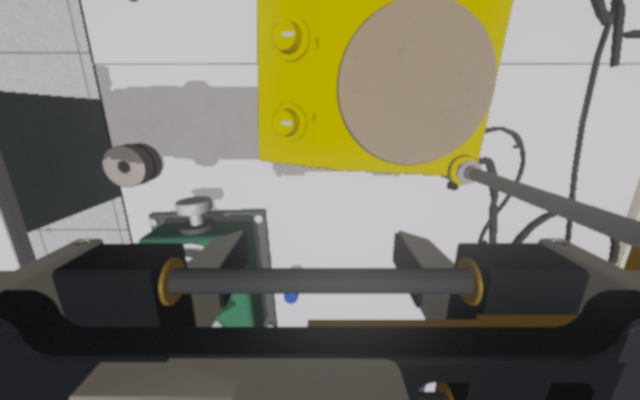

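The scene view shows the knob bar at (284,175), red pin at (294,215), vial at (345,200), bottle at (360,265) and die at (222,193). The gearbox stands with its front toward the robot and its coupling toward the die. Next I measure them.

```bash
python3 - <<'E'
from h import *
for n in ['scene','side']:
    im=np.load(n+'0.npz'); im={k:im[k] for k in im.files}; P=cloud(im,T(im)); px=im['pixels'].astype(int)
    hsv=cv2.cvtColor(im['pixels'],cv2.COLOR_RGB2HSV).astype(int)
    box=(P[...,0]>.3)&(P[...,0]<.8)&(P[...,1]>-.4)&(P[...,1]<.25)&(P[...,2]>-.02)&(P[...,2]<.25)
    def rep(nm,m):
        m=m&box
        k,l,st,c=cv2.connectedComponentsWithStats(m.astype(np.uint8))
        for i in range(1,k):
            if st[i,4]>=12:
                Q=P[l==i]; print(n,nm,st[i],'med',np.median(Q,0).round(4),'lo',np.percentile(Q,3,axis=0).round(4),'hi',np.percentile(Q,97,axis=0).round(4))
    h,s,v=hsv[...,0],hsv[...,1],hsv[...,2]
    rep('red',((h<6)|(h>174))&(s>170)&(v>90))
    rep('blue',(h>100)&(h<125)&(s>150)&(v>60))
    rep('green',(h>65)&(h<90)&(s>90))
    rep('black',(v<60)&(P[...,2]>.1))
    rep('hi',(P[...,2]>.12))
E
python3 - <<'E'
import cv2
for n,(a,b,c,d) in {'scene':(130,320,190,410),'side':(140,310,220,390)}.items():
    i=cv2.imread(f'pics/{n}0.png')[a:b,c:d]; i=cv2.resize(i,None,fx=3.4,fy=3.1,interpolation=cv2.INTER_CUBIC); print(i.shape); cv2.imwrite(f'pics/{n}0z.png',i)
E
```

```text
scene red [290 209   7  17  90] med [ 0.4247 -0.2163  0.1381] lo [ 0.4213 -0.22    0.1152] hi [ 0.4308 -0.2094  0.1479]
scene blue [342 189   7   8  49] med [ 0.5822 -0.1621  0.0625] lo [ 0.5759 -0.1685  0.0549] hi [ 0.5898 -0.154   0.065 ]
scene blue [352 228  23  24 371] med [ 0.4855 -0.3405  0.1606] lo [ 0.4713 -0.3553  0.146 ] hi [ 0.5038 -0.3222  0.1627]
scene green [302 180  10  14  53] med [ 0.5195 -0.1118  0.0707] lo [ 0.5121 -0.1242  0.0683] hi [ 0.5252 -0.0895  0.0739]
scene green [ 248  192  101   82 3778] med [ 0.4359 -0.2145  0.0697] lo [ 0.3962 -0.2521  0.0243] hi [ 0.5228 -0.0894  0.0729]
scene black [336  67   5  12  47] med [ 0.6724 -0.0019  0.2391] lo [ 0.6706 -0.0107  0.2298] hi [0.6737 0.0052 0.2489]
scene black [270 163  27  24 371] med [ 0.4576 -0.1274  0.1519] lo [ 0.4376 -0.1306  0.1338] hi [ 0.4844 -0.1107  0.1571]
scene black [271 190  30  12 100] med [ 0.4503 -0.1452  0.1046] lo [ 0.433  -0.1519  0.1001] hi [ 0.4803 -0.1225  0.1149]
scene black [300 208  11   4  14] med [ 0.4624 -0.1972  0.1121] lo [ 0.4563 -0.1987  0.1093] hi [ 0.4712 -0.1881  0.1137]
scen
[... 2416 characters left out ...]
[ 0.5726 -0.0097  0.2427] lo [ 0.5631 -0.0131  0.231 ] hi [0.5797 0.0086 0.2497]
side hi [380 103  10  11  71] med [ 0.6755 -0.0088  0.2415] lo [ 0.6716 -0.0135  0.2295] hi [0.6868 0.007  0.2487]
side hi [277 162  27  25 440] med [ 0.4603 -0.1258  0.1453] lo [ 0.4372 -0.1345  0.1202] hi [ 0.4856 -0.1108  0.1584]
side hi [393 174  13  81 451] med [ 0.6199 -0.3904  0.1847] lo [ 0.615  -0.3993  0.1247] hi [ 0.621  -0.3747  0.2464]
side hi [271 187   8  17 113] med [ 0.4275 -0.2156  0.1367] lo [ 0.4212 -0.2185  0.1205] hi [ 0.4343 -0.2085  0.1493]
side hi [ 292  208   38   39 1006] med [ 0.488  -0.3497  0.1373] lo [ 0.4632 -0.3634  0.1209] hi [ 0.5135 -0.3232  0.1631]
(589, 748, 3)
(527, 578, 3)
```

View pics/scene0z.png

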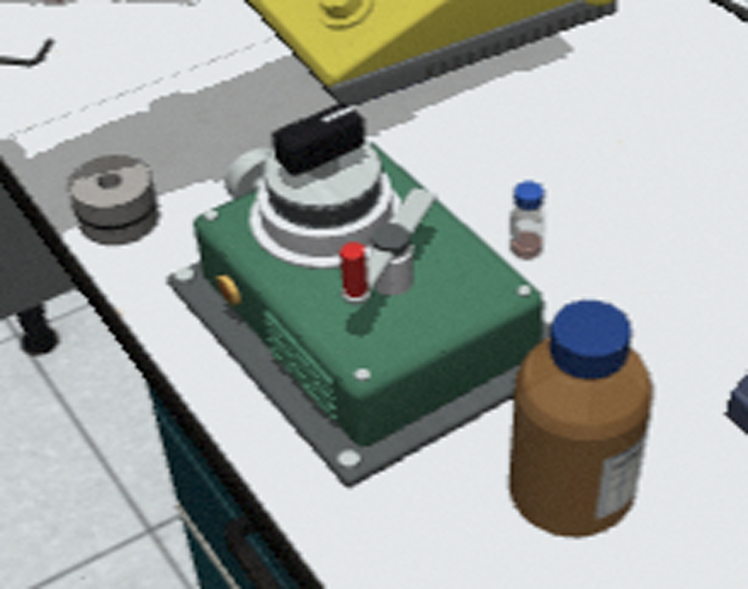

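View pics/side0z.png

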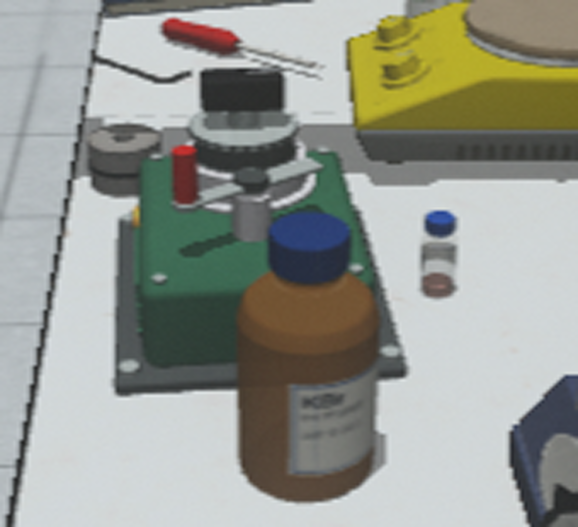

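```bash
python3 - <<'E'
from h import *
for n in ['scene','side']:
    im=np.load(n+'0.npz'); im={k:im[k] for k in im.files}; P=cloud(im,T(im))
    hsv=cv2.cvtColor(im['pixels'],cv2.COLOR_RGB2HSV).astype(int); h,s,v=hsv[...,0],hsv[...,1],hsv[...,2]
    near=(abs(P[...,0]-.46)<.2)&(abs(P[...,1]+.15)<.2)
    for nm,m in {'top':(h>60)&(h<95)&(s>80)&(P[...,2]>.066)&(P[...,2]<.078)&near,
              'bar':(v<70)&(P[...,2]>.128)&(P[...,2]<.165)&(abs(P[...,0]-.46)<.04)&(abs(P[...,1]+.12)<.04),
              'bartop':(P[...,2]>.151)&(P[...,2]<.165)&(abs(P[...,0]-.46)<.04)&(abs(P[...,1]+.12)<.04),
              'barface':(P[...,2]>.133)&(P[...,2]<.149)&(abs(P[...,0]-.46)<.04)&(P[...,1]<-.115)&(abs(P[...,1]+.12)<.04),
              'coll':(P[...,2]>.113)&(P[...,2]<.121)&(abs(P[...,0]-.46)<.05)&(abs(P[...,1]+.12)<.04),
              'turret':(P[...,2]>.092)&(P[...,2]<.099)&(abs(P[...,0]-.46)<.055)&(abs(P[...,1]+.12)<.05),
              'lever':(P[...,2]>.106)&(P[...,2]<.125)&(abs(P[...,0]-.46)<.08)&(abs(P[...,1]+.19)<.03),
              'plate':(P[...,2]>.004)&(P[...,2]<.02)&(s<60)&(v<120)&near,
              'die':(P[...,2]>.03)&(P[...,2]<.06)&(abs(P[...,0]-.42)<.07)&(abs(P[...,1]-.02)<.06)}.items():
        Q=P[m][:,:2].astype(np.float32)*1000
        if len(Q)<8: continue
        (c,wh,a)=cv2.minAreaRect(Q); l=cv2.fitLine(Q,cv2.DIST_HUBER,0,.01,.01).ravel()
        cc,r=cv2.minEnclosingCircle(Q)
        print(n,nm,len(Q),'rect',np.round(c,1),np.round(wh,1),round(a,1),'line ang',round(np.degrees(np.arctan2(l[1],l[0])),1),'circ',np.round(cc,1),round(r,1),'zmed',np.median(P[m][:,2]).round(4))
E
```

```text
scene top 2600 rect [ 462.8 -160.2] [131.5 182.8] 2.3 line ang -50.3 circ [ 462.7 -160.6] 108.1 zmed 0.0708
scene bar 377 rect [ 462.  -120.5] [22.9 50.9] 89.3 line ang -2.3 circ [ 462.6 -120.2] 26.9 zmed 0.1519
scene bartop 234 rect [ 463.2 -118.3] [50.9 24.1] 3.9 line ang 0.5 circ [ 463.  -119.3] 26.5 zmed 0.1554
scene barface 147 rect [ 461.5 -128.1] [15.2 53. ] 78.5 line ang 0.5 circ [ 462.8 -121.8] 26.5 zmed 0.1411
scene coll 444 rect [ 459.8 -126.8] [52.5 67.9] 61.9 line ang -16.8 circ [ 463.6 -118.7] 35.3 zmed 0.1179
scene turret 289 rect [ 457.4 -130.6] [54.3 78.9] 62.2 line ang -28.7 circ [ 463.1 -119.4] 40.4 zmed 0.0959
scene lever 312 rect [ 463.6 -190.6] [100.4  21. ] 34.0 line ang 34.1 circ [ 464.9 -192.6] 50.3 zmed 0.1116
scene plate 1503 rect [ 472.  -132.5] [385.7 317.8] 80.3 line ang -80.6 circ [ 500.4 -141.2] 228.9 zmed 0.0109
scene die 466 rect [407.5  -8.6] [ 54.7 129.6] 49.1 line ang -34.4 circ [415.1  -0.5] 66.4 zmed 0.0418
side top 1180 rect [ 462.5 -161.6] [131.1 175.6] 2.7 line ang 53.3 circ [ 463.  -160.8] 106.4 zmed 0.0724
side bar 301 rect [ 461.3 -121. ] [20.4 48.2] 87.5 line ang 1.4 circ [ 461.4 -118.4] 25.2 zmed 0.1488
side bartop 160 rect [ 462.4 -119.8] [21.7 50.4] 86.9 line ang 0.9 circ [ 462.4 -117.9] 26.1 zmed 0.1568
side barface 165 rect [ 461.9 -126.6] [ 9.7 50.4] 86.4 line ang 2.1 circ [ 462.1 -123.3] 25.3 zmed 0.1411
side coll 316 rect [ 463.3 -124. ] [66.7 56.5] 3.2 line ang -2.8 circ [ 462.1 -117.8] 35.5 zmed 0.1194
side turret 94 rect [ 464.  -128.1] [58.2 76. ] 87.3 line ang 24.6 circ [ 463.2 -118.4] 39.4 zmed 0.0976
side lever 277 rect [ 463.1 -189.1] [98.6 22. ] 38.0 line ang 32.6 circ [ 464.  -190.3] 49.9 zmed 0.1127
side plate 999 rect [ 489.  -152.4] [389.  320.9] 87.4 line ang 54.8 circ [ 489.7 -138.1] 235.6 zmed 0.0125
side die 256 rect [378.6  17.2] [53.6 51.8] 84.3 line ang 83.9 circ [377.8  18.1] 28.3 zmed 0.043
```

{"api": "step_arm", "payload": {"rows": [[0,0,-0.149,-0.2025,0.74,0,0],[0,0,-0.149,-0.2025,0.74,0,0],[0,0,-0.149,-0.2025,0.74,0,0],[0,0,-0.149,-0.2025,0.74,0,0],[0,0,-0.149,-0.2025,0.74,0,0],[0,0,-0.149,-0.2025,0.74,0,0],[0,0,-0.149,-0.2025,0.74,0,0],[0,0,-0.149,-0.2025,0.74,0,0],[0,0,-0.149,-0.2025,0.74,0,0]], "newtons": 30}}

```text
clock: 0.9
position: [0.4639, -0.1182, 0.2268]
ee_rot: [0.602, 1.485, -0.601]
force: [-0.1, -0.3, 0.1]
width: 0.504
```

{"api": "step_arm", "payload": {"rows": [[0,0,0,0,0.735,0,0],[0,0,0,0,0.735,0,0],[0,0,0,0,0.735,0,0],[0,0,0,0,0.735,0,0],[0,0,0,0,0.735,0,0],[0,0,0,0,0.735,0,0],[0,0,0,0,0.735,0,0],[0,0,0,0,0.735,0,0],[0,0,0,0,0.735,0,0]]}}

```text
clock: 1.65
position: [0.4634, -0.1187, 0.2266]
ee_rot: [1.185, 1.225, -1.185]
force: [-0.5, 0.3, -0.7]
width: 0.5
```

```bash
python3 - <<'E'
from h import *
s,im=grab('wrist','w1'); print(s); M=R.from_rotvec(s['ee_rot']).as_matrix(); print(M.round(3)); grab('scene','s1')
P=cloud(im,T(im,s)); 
m=(P[...,2]>.15)&(P[...,2]<.165)&(abs(P[...,0]-.46)<.05)&(abs(P[...,1]+.12)<.04)
Q=P[m][:,:2].astype(np.float32)*1000; print(len(Q)); 
if len(Q)>5: print(cv2.minAreaRect(Q), np.median(P[m][:,2]))
E
```

```text
{'clock': 1.65, 'joints': array([-0.12307787,  0.19289291,  0.31084267,  1.93747187, -0.06864627,
        1.02152487, -1.32002856]), 'dq': array([ 0.00644632, -0.00376073,  0.00041054,  0.00445368,  0.00035112,
        0.00041394, -0.0119513 ]), 'joint_efforts': array([-2.04695030e-01, -4.35608840e+01,  2.22378999e+00, -2.96932250e+01,
       -4.29349195e-02, -7.23734591e-02, -1.96624598e-01]), 'position': array([ 0.46344372, -0.11867442,  0.22656472]), 'ee_rot': array([ 1.18503977,  1.22450982, -1.18542701]), 'force': array([-0.51715425,  0.31139843, -0.66421444]), 'ft_torque': array([ 0.09701191,  0.15763886, -0.02508325]), 'width': 0.5003943077475731}
[[-0.     0.999  0.033]
 [-0.     0.033 -0.999]
 [-1.    -0.     0.   ]]
1343
((462.43426513671875, -117.1089859008789), (51.44281768798828, 21.937053680419922), 2.2693023681640625) 0.15539584526586295
```

View pics/w1.png

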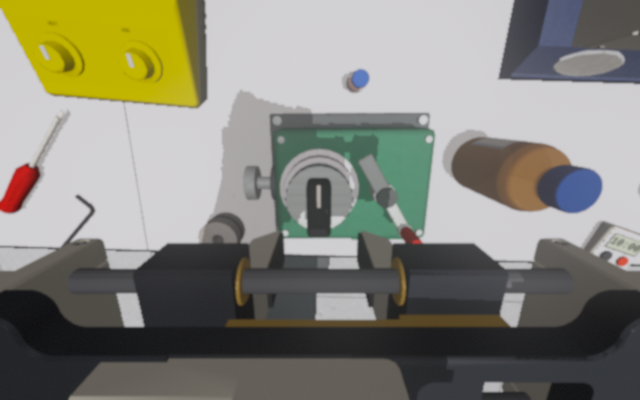

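View pics/s1.png

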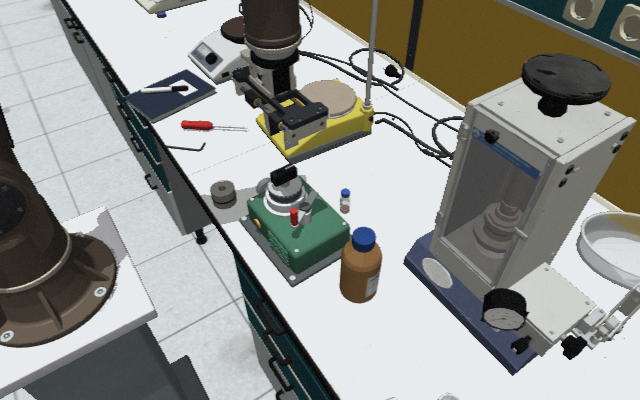

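The wrist view shows the bar at (318,205) aligned between the fingers. The measured centre is (462.4,-117) mm with its top at 155 mm, which agrees with the given sizes. I descend next.

{"api": "step_arm", "payload": {"rows": [[0,0.03,-0.001,0,0,0,0],[0,0.06,-0.001,0,0,0,0],[0,0.09,-0.001,0,0,0,0],[0,0.11,-0.001,0,0,0,0],[0,0.12,-0.001,0,0,0,0],[0,0.126,-0.001,0,0,0,0],[0,0.126,-0.001,0,0,0,0],[0,0.126,-0.001,0,0,0,0]]}}

```text
clock: 2.42
position: [0.4627, -0.1194, 0.1266]
ee_rot: [1.19, 1.221, -1.189]
force: [0.3, 0.0, 0.3]
width: 0.5
```

```bash
python3 - <<'E'
from h import *
s,im=grab('side','sd2'); print(s['position'],s['force'],s['width'])
i=cv2.imread('pics/sd2.png')[100:310,200:400]; cv2.imwrite('pics/sd2z.png',cv2.resize(i,None,fx=2.8,fy=2.8,interpolation=cv2.INTER_CUBIC))
E
```

```text
[ 0.46273398 -0.11937325  0.12657193] [0.30478731 0.02454516 0.31989763] 0.4997926462565575
```

View pics/sd2z.png

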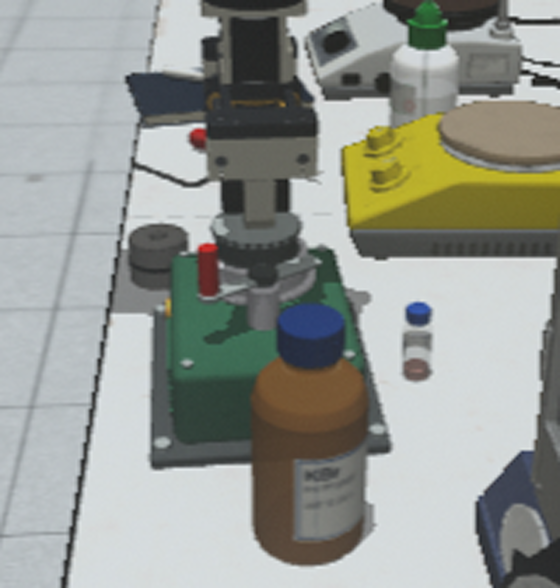

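The fingers straddle the bar at about (260,190) in the enlarged view, clear of the collar. Now I close.

{"api": "step_arm", "payload": {"rows": [[1,0,0,0,0,0,0],[1,0,0,0,0,0,0],[1,0,0,0,0,0,0],[1,0,0,0,0,0,0],[1,0,0,0,0,0,0],[1,0,0,0,0,0,0],[1,0,0,0,0,0,0],[1,0,0,0,0,0,0]], "newtons": 35}}

```text
clock: 3.13
position: [0.4625, -0.1174, 0.1261]
ee_rot: [1.19, 1.223, -1.188]
force: [-0.0, 7.2, 1.7]
width: 0.239
```

```bash
cat > st.py <<'E'
from h import *
s=status.observe(); M=R.from_rotvec(s['ee_rot']).as_matrix()
print('t',round(s['clock'],2),'pos',s['position'].round(4),'yaw',round(float(np.arctan2(M[1,1],M[0,1])),3),'F',s['force'].round(2),'Mz',s['ft_torque'].round(2),'w',round(s['width']*92,1))
E
python3 st.py
```

```text
t 3.13 pos [ 0.4625 -0.1174  0.1261] yaw 0.028 F [-0.04  7.21  1.72] Mz [ 1.39 -0.02 -0.06] w 21.9
```

{"api": "step_arm", "payload": {"rows": [[1,0,0,-0.0025,0,0,0],[1,0.002,0,-0.0025,0,0,0],[1,0.004,0,-0.0025,0,0,0],[1,0.005,0,-0.0025,0,0,0],[1,0.005,0,-0.0025,0,0,0]]}}

```text
clock: 3.55
position: [0.4624, -0.1172, 0.1218]
ee_rot: [1.19, 1.221, -1.19]
force: [2.3, 1.1, -2.9]
width: 0.237
```

```bash
python3 st.py
```

```text
t 3.55 pos [ 0.4624 -0.1172  0.1218] yaw 0.026 F [ 2.26  1.06 -2.86] Mz [ 0.15 -0.42  0.02] w 21.8
```

{"api": "step_arm", "payload": {"rows": [[1,0.001,0,0,0,0,0],[1,0.0015,0,0,0,0,0],[1,0.0015,0,0,0,0,0]]}}

```text
clock: 3.8
position: [0.4624, -0.1172, 0.1208]
ee_rot: [1.19, 1.221, -1.19]
force: [1.9, 1.1, 0.6]
width: 0.239
```

```bash
python3 st.py
```

```text
t 3.8 pos [ 0.4624 -0.1172  0.1208] yaw 0.026 F [1.93 1.15 0.64] Mz [ 0.16 -0.4  -0.01] w 22.0
```

{"api": "step_arm", "payload": {"rows": [[1,0.001,0,0,0,0,0],[1,0.0015,0,0,0,0,0],[1,0.0015,0,0,0,0,0]]}}

```text
clock: 4.05
position: [0.4625, -0.1172, 0.1197]
ee_rot: [1.19, 1.221, -1.189]
force: [2.0, 1.4, 3.8]
width: 0.236
```

```bash
python3 st.py
```

```text
t 4.05 pos [ 0.4625 -0.1172  0.1197] yaw 0.026 F [2.02 1.36 3.83] Mz [ 0.22 -0.28 -0.02] w 21.7
```

{"api": "step_arm", "payload": {"rows": [[1,0.001,0,0,0,0,0],[1,0.002,0,0,0,0,0],[1,0.002,0,0,0,0,0]]}}

```text
clock: 4.3
position: [0.4625, -0.1172, 0.1182]
ee_rot: [1.19, 1.221, -1.189]
force: [2.0, 1.4, 5.0]
width: 0.241
```

```bash
python3 st.py
```

```text
t 4.3 pos [ 0.4625 -0.1172  0.1182] yaw 0.026 F [1.95 1.41 5.03] Mz [ 0.27 -0.25  0.03] w 22.1
```

{"api": "step_arm", "payload": {"rows": [[1,0,0,0,-0.04,0,0],[1,0,0,0,-0.08,0,0],[1,0,0,0,-0.08,0,0]]}}

```text
clock: 4.55
position: [0.4625, -0.1172, 0.1182]
ee_rot: [1.126, 1.26, -1.125]
force: [0.9, 1.9, 5.1]
width: 0.241
```

```bash
python3 st.py
```

```text
t 4.55 pos [ 0.4625 -0.1172  0.1182] yaw 0.113 F [0.85 1.94 5.07] Mz [ 0.26 -0.22  0.03] w 22.2
```

{"api": "step_arm", "payload": {"rows": [[1,0,0,0,-0.04,0,0],[1,0,0,0,-0.08,0,0],[1,0,0,0,-0.08,0,0]]}}

```text
clock: 4.8
position: [0.4625, -0.1171, 0.1182]
ee_rot: [1.064, 1.295, -1.063]
force: [1.3, 1.7, 5.5]
width: 0.238
```

```bash
python3 st.py
```

```text
t 4.8 pos [ 0.4625 -0.1171  0.1182] yaw 0.196 F [1.32 1.69 5.47] Mz [ 0.34 -0.17  0.03] w 21.9
```

{"api": "step_arm", "payload": {"rows": [[1,0,0,0,-0.04,0,0],[1,0,0,0,-0.08,0,0],[1,0,0,0,-0.08,0,0]]}}

```text
clock: 5.05
position: [0.4624, -0.1171, 0.1181]
ee_rot: [1.001, 1.328, -1.0]
force: [1.2, 2.7, 5.3]
width: 0.239
```

```bash
python3 st.py
```

```text
t 5.05 pos [ 0.4624 -0.1171  0.1181] yaw 0.28 F [1.18 2.66 5.35] Mz [ 0.4  -0.23  0.04] w 22.0
```

{"api": "step_arm", "payload": {"rows": [[1,0.0008,0,0,0,0,0],[1,0.0008,0,0,-0.04,0,0],[1,0.0008,0,0,-0.08,0,0],[1,0.0008,0,0,-0.08,0,0]]}}

```text
clock: 5.38
position: [0.4624, -0.117, 0.1176]
ee_rot: [0.937, 1.359, -0.936]
force: [1.6, 2.4, 7.2]
width: 0.241
```

```bash
python3 st.py
```

```text
t 5.38 pos [ 0.4624 -0.117   0.1176] yaw 0.364 F [1.61 2.43 7.18] Mz [ 0.45 -0.1   0.1 ] w 22.2
```

{"api": "step_arm", "payload": {"rows": [[1,0,0,0,-0.04,0,0],[1,0,0,0,-0.08,0,0],[1,0,0,0,-0.08,0,0]]}}

```text
clock: 5.63
position: [0.4624, -0.117, 0.1176]
ee_rot: [0.874, 1.388, -0.873]
force: [1.0, 2.5, 7.3]
width: 0.239
```

```bash
python3 st.py
```

```text
t 5.63 pos [ 0.4624 -0.117   0.1176] yaw 0.448 F [1.03 2.47 7.31] Mz [ 0.47 -0.08  0.08] w 22.0
```

{"api": "step_arm", "payload": {"rows": [[1,0,0,0,-0.04,0,0],[1,0,0,0,-0.08,0,0],[1,0,0,0,-0.08,0,0]]}}

```text
clock: 5.88
position: [0.4624, -0.1169, 0.1176]
ee_rot: [0.81, 1.415, -0.809]
force: [0.0, 2.5, 6.7]
width: 0.237
```

```bash
python3 st.py
```

```text
t 5.88 pos [ 0.4624 -0.1169  0.1176] yaw 0.532 F [0.03 2.54 6.66] Mz [ 0.48 -0.08  0.1 ] w 21.8
```

{"api": "step_arm", "payload": {"rows": [[1,0,0,0,-0.04,0,0],[1,0,0,0,-0.065,0,0],[1,0,0,0,-0.065,0,0]]}}

```text
clock: 6.13
position: [0.4624, -0.1169, 0.1173]
ee_rot: [0.758, 1.434, -0.758]
force: [2.6, 1.9, 1.2]
width: 0.233
```

```bash
python3 st.py
```

```text
t 6.13 pos [ 0.4624 -0.1169  0.1173] yaw 0.599 F [2.64 1.92 1.15] Mz [ 0.63 -0.63  0.05] w 21.4
```

The push dropped from 6.7 to 1.2 N, so the teeth are in mesh. I stop turning and press down in stages.

{"api": "step_arm", "payload": {"rows": [[1,0.001,0,0,0,0,0],[1,0.002,0,0,0,0,0],[1,0.0025,0,0,0,0,0],[1,0.0025,0,0,0,0,0]]}}

```text
clock: 6.47
position: [0.4623, -0.1169, 0.1151]
ee_rot: [0.76, 1.434, -0.759]
force: [3.4, 5.2, -0.2]
width: 0.233
```

```bash
python3 st.py
```

```text
t 6.47 pos [ 0.4623 -0.1169  0.1151] yaw 0.597 F [ 3.45  5.19 -0.15] Mz [ 0.81 -0.86  0.06] w 21.5
```

{"api": "step_arm", "payload": {"rows": [[1,0.001,0,0,0,0,0],[1,0.002,0,0,0,0,0],[1,0.0025,0,0,0,0,0],[1,0.0025,0,0,0,0,0]]}}

```text
clock: 6.8
position: [0.4623, -0.1169, 0.1131]
ee_rot: [0.76, 1.434, -0.759]
force: [2.7, 3.6, -0.4]
width: 0.233
```

```bash
python3 st.py
```

```text
t 6.8 pos [ 0.4623 -0.1169  0.1131] yaw 0.597 F [ 2.67  3.58 -0.36] Mz [ 0.82 -0.81  0.04] w 21.4
```

{"api": "step_arm", "payload": {"rows": [[1,0.001,0,0,0,0,0],[1,0.002,0,0,0,0,0],[1,0.0025,0,0,0,0,0],[1,0.0025,0,0,0,0,0],[1,0.0025,0,0,0,0,0]]}}

```text
clock: 7.22
position: [0.4624, -0.1169, 0.1122]
ee_rot: [0.76, 1.433, -0.759]
force: [-0.7, 5.0, 15.7]
width: 0.239
```

```bash
python3 st.py
```

```text
t 7.22 pos [ 0.4624 -0.1169  0.1122] yaw 0.597 F [-0.75  5.01 15.71] Mz [1.09 0.32 0.04] w 22.0
```

The hard stop is reached, 13.9 mm down. I relax the push, open slightly and rise.

{"api": "step_arm", "payload": {"rows": [[1,-0.002,0,0,0,0,0],[1,-0.003,0,0,0,0,0],[0.3,-0.003,0,0,0,0,0],[0.3,-0.003,0,0,0,0,0],[0.3,-0.003,0,0,0,0,0],[0.3,-0.003,0,0,0,0,0]]}}

```text
clock: 7.72
position: [0.4614, -0.1177, 0.1134]
ee_rot: [0.759, 1.435, -0.761]
force: [0.3, 0.1, 0.2]
width: 0.348
```

```bash
python3 st.py
```

```text
t 7.72 pos [ 0.4614 -0.1177  0.1134] yaw 0.596 F [0.25 0.09 0.23] Mz [-0.03  0.07  0.02] w 32.1
```

{"api": "step_arm", "payload": {"rows": [[0.3,-0.03,0,0,0,0,0],[0.3,-0.06,0,0,0,0,0],[0.3,-0.1,0,0,0,0,0],[0.13,-0.14,0,0,-0.1,0,0],[0.13,-0.14,0,0,-0.2,0,0],[0.13,-0.14,0,0,-0.3,0,0],[0.13,-0.14,0,0,-0.4,0,0],[0.13,-0.14,0,0,-0.5,0,0],[0.13,-0.14,0,0,-0.567,0,0],[0.13,-0.14,0,0,-0.567,0,0]]}}

```text
clock: 8.55
position: [0.4617, -0.1176, 0.2255]
ee_rot: [0.296, 1.551, -0.296]
force: [-1.2, 0.1, 1.2]
width: 0.437
```

```bash
python3 st.py; python3 - <<'E'
from h import *
for n in ['scene','side','wrist']:
    s,im=grab(n,n+'3'); P=cloud(im,T(im,s)); hsv=cv2.cvtColor(im['pixels'],cv2.COLOR_RGB2HSV).astype(int); h,sa,v=hsv[...,0],hsv[...,1],hsv[...,2]
    m=((h<6)|(h>174))&(sa>150)&(v>70)&(abs(P[...,0]-.44)<.06)&(abs(P[...,1]+.22)<.05)&(P[...,2]>.11)
    if m.sum()>5: print(n,'pin',m.sum(),np.percentile(P[m],[3,50,97],axis=0).round(4))
    m=(v<70)&(P[...,2]>.115)&(P[...,2]<.17)&(abs(P[...,0]-.46)<.04)&(abs(P[...,1]+.12)<.04)
    if m.sum()>5: print(n,'bar',m.sum(),'ztop',np.percentile(P[m][:,2],[90,97]),cv2.minAreaRect(P[m][:,:2].astype(np.float32)*1000))
i=cv2.imread('pics/scene3.png')[130:310,200:400]; cv2.imwrite('pics/scene3z.png',cv2.resize(i,None,fx=3,fy=3,interpolation=cv2.INTER_CUBIC))
E
```

```text
t 8.55 pos [ 0.4617 -0.1176  0.2255] yaw 1.193 F [-1.19  0.11  1.19] Mz [ 0.02  0.02 -0.01] w 40.2
scene pin 101 [[ 0.4214 -0.2201  0.114 ]
 [ 0.4248 -0.2167  0.137 ]
 [ 0.4311 -0.2084  0.1476]]
scene bar 313 ztop [0.14379209 0.14444121] ((462.19854736328125, -120.79078674316406), (50.99446105957031, 21.395191192626953), 32.86256790161133)
side pin 17 [[ 0.422  -0.2167  0.1356]
 [ 0.4258 -0.2138  0.1485]
 [ 0.4314 -0.2067  0.1496]]
side bar 301 ztop [0.14486339 0.14556473] ((462.3192138671875, -121.05230712890625), (49.586280822753906, 21.417768478393555), 34.25108337402344)
wrist pin 92 [[ 0.423  -0.2141  0.1445]
 [ 0.4276 -0.2089  0.1466]
 [ 0.4324 -0.2048  0.148 ]]
wrist bar 763 ztop [0.14357017 0.14390383] ((463.3080749511719, -114.74795532226562), (48.034950256347656, 19.37767791748047), 33.76754379272461)
```

View pics/scene3z.png

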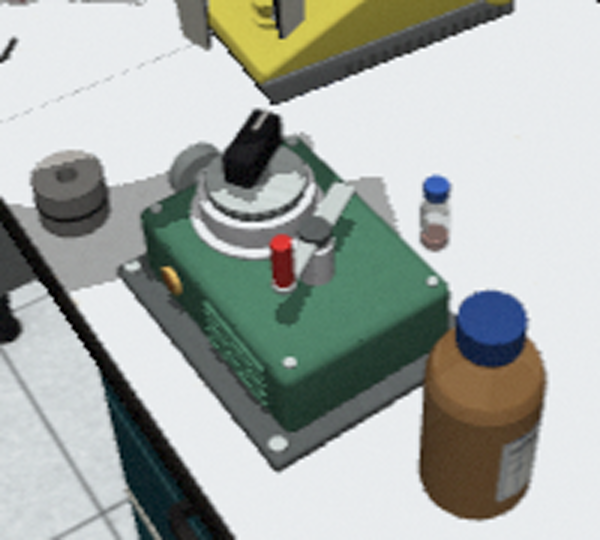

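View pics/wrist3.png

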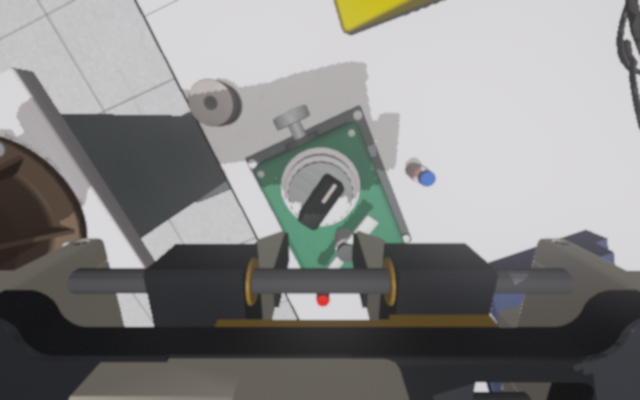

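```bash
python3 - <<'E'
from h import *
for n,a,b in [('scene','scene0','scene3'),('side','side0','side3'),('wrist','w1','wrist3')]:
  for f in (a,b):
    d=np.load(f+'.npz'); im={k:d[k] for k in d.files}; s=dict(position=im['pos'],ee_rot=im['rot'])
    if n!='wrist': im.pop('tool_from_camera',None)
    P=cloud(im,T(im,s)); v=im['pixels'].max(-1)
    m=(v<75)&(P[...,2]>.118)&(np.hypot(P[...,0]-.462,P[...,1]+.118)<.027)
    z=P[m][:,2]; h,e=np.histogram(z,bins=np.arange(.12,.165,.002)); 
    top=z[z>z.max()-.008]
    print(f,m.sum(),'p90',np.percentile(z,90).round(4),'mode',e[h.argmax()].round(3),h)
E
```

```text
scene0 380 p90 0.1564 mode 0.154 [ 0  0  1  0  1  4 12 16 13 24 19 20 20 15 23 22 42 88 57  1  0  0]
scene3 581 p90 0.3578 mode 0.142 [  8  12  11  15  12  18  11  19   8  23  37 110  23   0   0   0   0   0
   0   0   0   0]
side0 304 p90 0.1575 mode 0.156 [ 0  0  0  0  0  1  5 16 19 19 20 21 24 14 23 24 26 23 55 14  0  0]
side3 834 p90 0.3725 mode 0.144 [14 14 21 17 19 20 19 24 19 17 27 28 65  1  0  0  0  0  0  0  0  0]
w1 2113 p90 0.3203 mode 0.154 [  0   0   0   0   0   0   0   0   0  16   3  15   1  12   9  16  57 703
 235   0   0   0]
wrist3 2917 p90 0.3323 mode 0.142 [  0   0   4   7   8  17  12  15  12  49 156 591  23   0   0   0   0   0
   0   0   0   0]
```

```bash
python3 - <<'E'
from h import *
for n,a,b in [('scene','scene0','scene3'),('side','side0','side3'),('wrist','w1','wrist3')]:
  for f,z0 in ((a,.1553),(b,.1425)):
    d=np.load(f+'.npz'); im={k:d[k] for k in d.files}; s=dict(position=im['pos'],ee_rot=im['rot'])
    P=cloud(im,T(im,s))
    rr=np.hypot(P[...,0]-.462,P[...,1]+.118)
    # bar top and collar, turret as reference
    m=(rr<.025)&(abs(P[...,2]-z0)<.004); t=(abs(P[...,2]-.0965)<.004)&(abs(rr-.038)<.004)
    print(f,'bar',m.sum(),np.median(P[m][:,2]).round(4),'turret ref',t.sum(),np.median(P[t][:,2]).round(4))
E
```

```text
scene0 bar 222 0.1555 turret ref 175 0.0956
scene3 bar 204 0.1427 turret ref 179 0.0957
side0 bar 147 0.157 turret ref 61 0.097
side3 bar 146 0.1441 turret ref 50 0.0972
w1 bar 1261 0.1555 turret ref 602 0.0954
wrist3 bar 1161 0.1427 turret ref 797 0.0956
```

The images show the knob 12.8 mm down from its start. It came up about 1 mm because I lifted slightly before opening. I'll press it home again from above with shut fingers.

{"api": "step_arm", "payload": {"rows": [[1,0.02,0,0,0,0,0],[1,0.05,0,0,0,0,0],[1,0.075,0,0,0,0,0],[1,0.09,0,0,0,0,0],[1,0.098,0,0,0,0,0],[1,0.1,0,0,0,0,0],[1,0.1,0,0,0,0,0]]}}

```text
clock: 9.28
position: [0.4622, -0.1173, 0.1457]
ee_rot: [0.299, 1.55, -0.299]
force: [-0.2, 0.1, 1.1]
width: 0.014
```

{"api": "step_arm", "payload": {"rows": [[1,0.001,0,0,0,0,0],[1,0.002,0,0,0,0,0],[1,0.003,0,0,0,0,0],[1,0.004,0,0,0,0,0],[1,0.0045,0,0,0,0,0],[1,0.0045,0,0,0,0,0]]}}

```text
clock: 9.78
position: [0.4624, -0.1173, 0.1423]
ee_rot: [0.298, 1.55, -0.298]
force: [0.6, 0.3, 0.8]
width: 0.007
```

```bash
python3 st.py
```

```text
t 9.78 pos [ 0.4624 -0.1173  0.1423] yaw 1.19 F [0.55 0.32 0.81] Mz [-0.03  0.    0.05] w 0.6
```

{"api": "step_arm", "payload": {"rows": [[1,0.001,0,0,0,0,0],[1,0.002,0,0,0,0,0],[1,0.003,0,0,0,0,0],[1,0.004,0,0,0,0,0],[1,0.004,0,0,0,0,0],[1,0.004,0,0,0,0,0]]}}

```text
clock: 10.28
position: [0.4627, -0.1173, 0.1408]
ee_rot: [0.299, 1.548, -0.298]
force: [-7.9, 2.4, 25.7]
width: 0.006
```

```bash
python3 st.py
```

```text
t 10.28 pos [ 0.4627 -0.1173  0.1408] yaw 1.19 F [-7.94  2.43 25.71] Mz [ 0.3   1.79 -0.05] w 0.6
```

{"api": "step_arm", "payload": {"rows": [[1,-0.01,0,0,0,0,0],[1,-0.04,0,0,0,0,0],[1,-0.075,0,0,0,0,0],[0.13,-0.075,-0.04,0.002,0,0,0],[0.13,-0.075,-0.08,0.004,0,0,0],[0.13,-0.075,-0.1288,0.0044,0,0,0],[0.13,-0.075,-0.1288,0.0044,0,0,0],[0.13,-0.075,-0.1288,0.0044,0,0,0]]}}

```text
clock: 10.95
position: [0.4261, -0.2163, 0.1989]
ee_rot: [0.302, 1.55, -0.302]
force: [0.7, 0.9, 0.0]
width: 0.313
```

```bash
python3 st.py; python3 - <<'E'
from h import *
s,im=grab('wrist','w4');P=cloud(im,T(im,s))
s2,i2=grab('scene','s4');P2=cloud(i2,T(i2))
for f,P in (('w',P),('s',P2)):
    rr=np.hypot(P[...,0]-.462,P[...,1]+.118); m=(rr<.025)&(abs(P[...,2]-.1425)<.004); print(f,m.sum(),np.median(P[m][:,2]))
s3,i3=grab('side','sd4')
i=i3['pixels'][100:310,200:400,::-1]; cv2.imwrite('pics/sd4z.png',cv2.resize(i,None,fx=2.8,fy=2.8))
E
```

```text
t 10.95 pos [ 0.4261 -0.2163  0.1989] yaw 1.186 F [0.74 0.85 0.03] Mz [ 0.03  0.   -0.04] w 28.8
w 2076 0.14130443135596243
s 96 0.14159435293430123
```

View pics/sd4z.png

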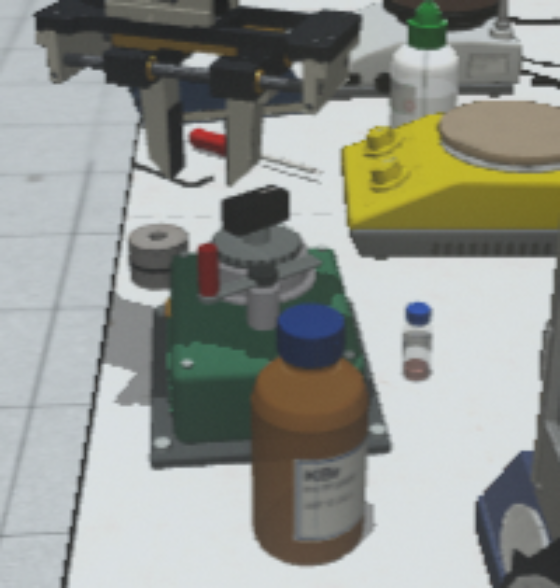

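The bar top is now at 141.3 mm, fully home. The side view shows the jaws directly above the pin, which is at (208,270) enlarged. I descend around it.

{"api": "step_arm", "payload": {"rows": [[0.13,0,0,0,0,0,0],[0.13,0,0,0,0,0,0],[0.13,0.02,0,0,0,0,0],[0.13,0.04,0,0,0,0,0],[0.13,0.06,0,0,0,0,0],[0.13,0.08,0,0,0,0,0],[0.13,0.09,0,0,0,0,0],[0.13,0.09,0,0,0,0,0]]}}

```text
clock: 11.77
position: [0.4264, -0.2133, 0.1254]
ee_rot: [0.298, 1.553, -0.297]
force: [-0.3, -0.8, -0.0]
width: 0.437
```

```bash
python3 st.py; python3 - <<'E'
from h import *
s3,i3=grab('side','sd5')
i=i3['pixels'][100:310,200:400,::-1]; cv2.imwrite('pics/sd5z.png',cv2.resize(i,None,fx=2.8,fy=2.8))
M=R.from_rotvec(s3['ee_rot']).as_matrix(); H=np.array([.4643,-.1905]); u=M[:2,2]; p=s3['position'][:2]
for th in (0,.3,.6,.9,1.2,1.25):
    a=np.radians(34-180)+th; P=H+.045*np.array([np.cos(a),np.sin(a)]); d=P+u*.013-p
    print(th,P.round(4),'tool y,z frac',(d@M[:2,1]/.8).round(4),(d@M[:2,2]/.8).round(4))
E
```

```text
t 11.77 pos [ 0.4264 -0.2133  0.1254] yaw 1.192 F [-0.29 -0.76 -0.05] Mz [-0.02  0.06  0.04] w 40.2
0 [ 0.427  -0.2157] tool y,z frac -0.0025 0.0181
0.3 [ 0.4361 -0.2256] tool y,z frac -0.0098 0.0332
0.6 [ 0.4477 -0.2323] tool y,z frac -0.0123 0.0499
0.9 [ 0.4608 -0.2354] tool y,z frac -0.0097 0.0665
1.2 [ 0.4742 -0.2344] tool y,z frac -0.0024 0.0816
1.25 [ 0.4764 -0.2338] tool y,z frac -0.0007 0.0839
```

View pics/sd5z.png

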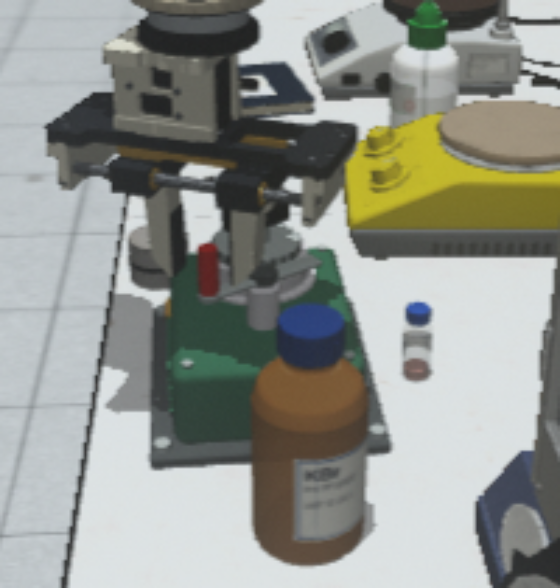

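{"api": "step_arm", "payload": {"rows": [[0.13,0,-0.0025,0.009,0,0,0],[0.13,0,-0.003,0.018,0,0,0],[0.13,0,-0.007,0.026,0,0,0],[0.13,0,-0.0098,0.033,0,0,0],[0.13,0,-0.0115,0.041,0,0,0],[0.13,0,-0.0123,0.05,0,0,0],[0.13,0,-0.0123,0.05,0,0,0]]}}

```text
clock: 12.4
position: [0.4628, -0.239, 0.1273]
ee_rot: [0.298, 1.548, -0.299]
force: [0.7, 0.3, -0.4]
width: 0.435
```

```bash
python3 st.py; python3 - <<'E'
from h import *
s3,i3=grab('side','sd6')
i=i3['pixels'][100:310,200:400,::-1]; cv2.imwrite('pics/sd6z.png',cv2.resize(i,None,fx=2.8,fy=2.8))
E
```

```text
t 12.4 pos [ 0.4628 -0.239   0.1273] yaw 1.19 F [ 0.68  0.27 -0.37] Mz [-0.02  0.08  0.03] w 40.1
```

View pics/sd6z.png

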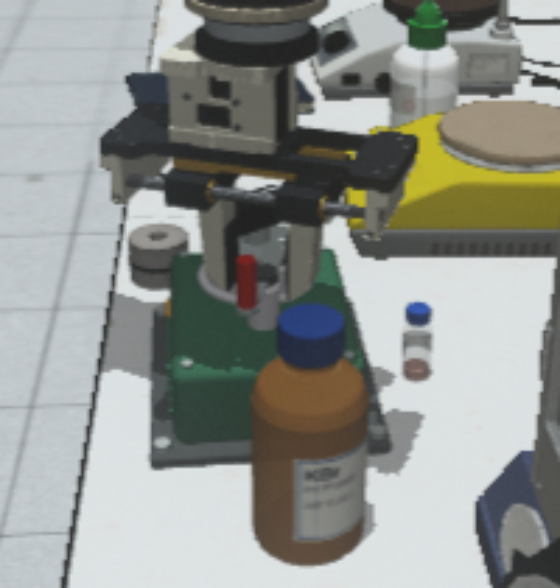

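The lever follows. The rest of the arc:

{"api": "step_arm", "payload": {"rows": [[0.13,0,0.001,0.008,0,0,0],[0.13,0,0.0026,0.0166,0,0,0],[0.13,0,0.006,0.024,0,0,0],[0.13,0,0.0099,0.0316,0,0,0],[0.13,0,0.0099,0.0316,0,0,0]]}}

```text
clock: 12.87
position: [0.478, -0.2399, 0.1249]
ee_rot: [0.301, 1.569, -0.301]
force: [-30.6, -0.8, 16.4]
width: 0.438
```

```bash
python3 st.py
```

```text
t 12.87 pos [ 0.478  -0.2399  0.1249] yaw 1.189 F [-30.63  -0.81  16.43] Mz [0.11 7.11 0.35] w 40.3
```

{"api": "step_arm", "payload": {"rows": [[0.13,0,-0.001,-0.006,0,0,0],[0.13,0,-0.002,-0.01,0,0,0],[0.13,0,-0.002,-0.01,0,0,0]]}}

```text
clock: 13.12
position: [0.4778, -0.2385, 0.1264]
ee_rot: [0.299, 1.553, -0.298]
force: [-7.0, -2.5, -1.2]
width: 0.437
```

```bash
python3 st.py; python3 - <<'E'
from h import *
s3,i3=grab('side','sd7')
i=i3['pixels'][100:310,200:400,::-1]; cv2.imwrite('pics/sd7z.png',cv2.resize(i,None,fx=2.8,fy=2.8))
s3,i3=grab('scene','s7')
i=i3['pixels'][100:310,200:400,::-1]; cv2.imwrite('pics/s7z.png',cv2.resize(i,None,fx=2.8,fy=2.8))
grab('wrist','w7')
E
```

```text
t 13.12 pos [ 0.4778 -0.2385  0.1264] yaw 1.19 F [-7.05 -2.49 -1.16] Mz [-0.23  1.46  0.07] w 40.2
```

View pics/sd7z.png

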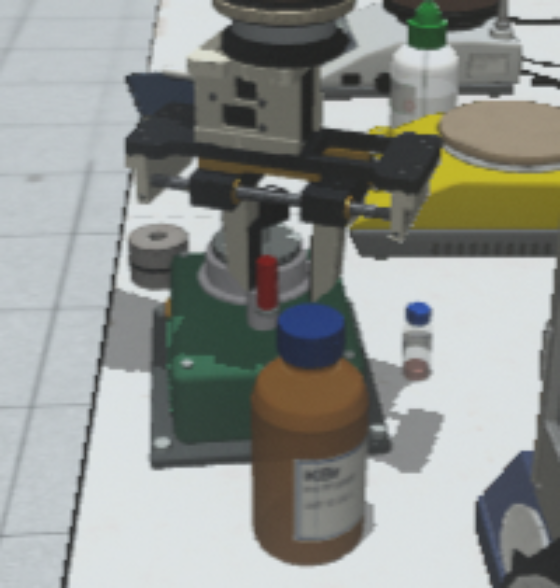

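View pics/s7z.png

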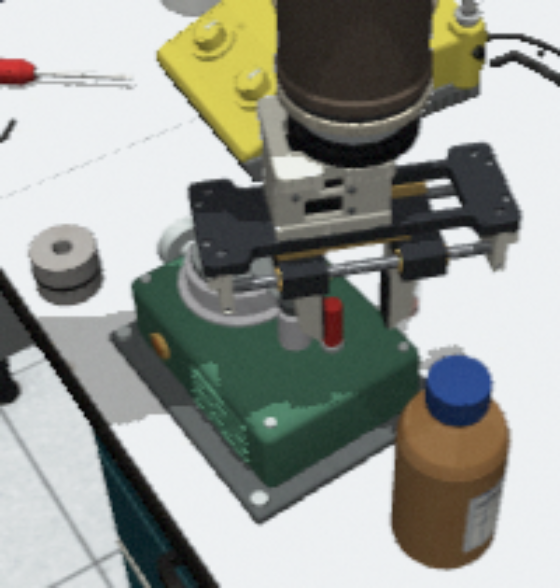

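View pics/w7.png

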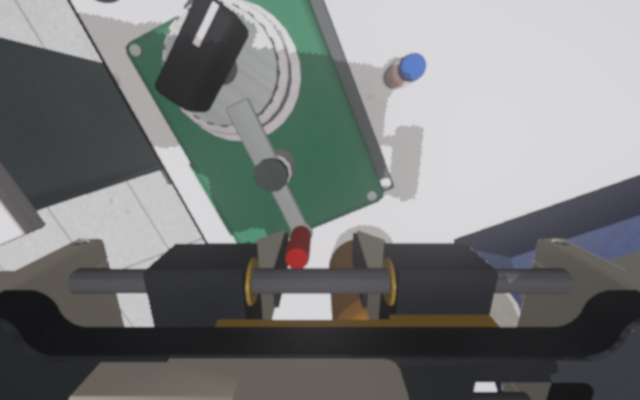

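```bash
python3 - <<'E'
from h import *
H=np.array([.4643,-.1905])
for n in ('scene0','side0','s7','sd7','w7'):
    d=np.load(n+'.npz'); im={k:d[k] for k in d.files}; s=dict(position=im['pos'],ee_rot=im['rot']); P=cloud(im,T(im,s))
    hsv=cv2.cvtColor(im['pixels'],cv2.COLOR_RGB2HSV).astype(int); h,sa,v=hsv[...,0],hsv[...,1],hsv[...,2]
    m=((h<6)|(h>174))&(sa>140)&(v>60)&(abs(P[...,0]-.45)<.06)&(abs(P[...,1]+.22)<.05)&(P[...,2]>.11)
    # pull visible surface to axis: away from the camera horizontally by 7mm*~0.75
    Q=P[m]; c=np.median(Q,0); e=T(im,s)[:2,3]; dirn=(c[:2]-e)/np.linalg.norm(c[:2]-e)
    k=Q[:,2]<.1465; 
    c=(np.median(Q[k],0)[:2] if k.sum()>5 else c[:2]-dirn*.0055)+dirn*.0055
    r=c-H; print(n,m.sum(),c.round(4),'r',np.linalg.norm(r).round(4),'ang',(np.degrees(np.arctan2(r[1],r[0]))).round(1))
    l=(P[...,2]>.107)&(P[...,2]<.117)&(np.hypot(P[...,0]-H[0],P[...,1]-H[1])<.07)&(np.hypot(P[...,0]-H[0],P[...,1]-H[1])>.012)&(abs(P[...,0]-.47)<.05)&(sa<70)
E
```

```text
scene0 104 [ 0.4274 -0.2119] r 0.0427 ang -149.9
side0 66 [ 0.4265 -0.2116] r 0.0433 ang -150.8
s7 100 [ 0.4678 -0.2337] r 0.0433 ang -85.3
sd7 98 [ 0.4663 -0.2314] r 0.041 ang -87.2
w7 391 [ 0.4638 -0.2332] r 0.0427 ang -90.6
```

The lever lies over the collar: in the wrist view the blade is at (240,110) and the pivot at (272,173). It stopped firmly, as at the hard stop. I back off, lift away and measure.

{"api": "step_arm", "payload": {"rows": [[0.13,0,-0.001,-0.006,0,0,0],[0.13,0,-0.002,-0.01,0,0,0],[0.13,0,-0.002,-0.01,0,0,0],[0.13,-0.03,-0.002,-0.01,0,0,0],[0.13,-0.07,-0.002,-0.01,0,0,0],[0.13,-0.11,-0.002,-0.01,0,0,0],[0.13,-0.15,-0.002,-0.01,0,0,0],[0.13,-0.19,-0.002,-0.01,0,0,0],[0.13,-0.19,-0.002,-0.01,0,0,0]]}}

```text
clock: 14.02
position: [0.4745, -0.2384, 0.2856]
ee_rot: [0.297, 1.539, -0.299]
force: [1.0, -0.6, 0.0]
width: 0.434
```

```bash
python3 st.py; python3 - <<'E'
from h import *
for n,f in (('scene','s8'),('side','sd8'),('wrist','w8')): grab(n,f)
i=cv2.imread('pics/s8.png')[130:290,220:390]; cv2.imwrite('pics/s8z.png',cv2.resize(i,None,fx=3.5,fy=3.5,interpolation=cv2.INTER_CUBIC))
H=np.array([.4643,-.1905])
for n in ('scene0','s8','side0','sd8','wrist3','w8'):
    d=np.load(n+'.npz'); im={k:d[k] for k in d.files}; s=dict(position=im['pos'],ee_rot=im['rot']); P=cloud(im,T(im,s))
    hsv=cv2.cvtColor(im['pixels'],cv2.COLOR_RGB2HSV).astype(int); h,sa,v=hsv[...,0],hsv[...,1],hsv[...,2]
    m=((h<6)|(h>174))&(sa>140)&(v>60)&(abs(P[...,0]-.45)<.06)&(abs(P[...,1]+.22)<.05)&(P[...,2]>.145)
    c=P[m].mean(0)[:2] if m.sum()>2 else np.zeros(2); r=c-H
    rr=np.hypot(P[...,0]-.462,P[...,1]+.118); b=(rr<.025)&(abs(P[...,2]-.1425)<.004)
    g=np.hypot(P[...,0]-H[0],P[...,1]-H[1]); l=(P[...,2]>.1075)&(P[...,2]<.1175)&(g<.042)&(g>.013)&(sa<80)&(P[...,1]>H[1]+.004)
    q=np.median(P[l][:,:2],0)-H if l.sum()>5 else np.zeros(2)
    print(n,m.sum(),c.round(4),'r',np.linalg.norm(r).round(4),'pin',(np.degrees(np.arctan2(r[1],r[0]))).round(1),'blade',l.sum(),np.degrees(np.arctan2(q[1],q[0])).round(1),'bar z',np.median(P[b][:,2]).round(4))
E
```

```text
t 14.02 pos [ 0.4745 -0.2384  0.2856] yaw 1.191 F [ 0.99 -0.62  0.03] Mz [-0.05 -0.04  0.02] w 39.9
scene0 29 [ 0.4271 -0.2126] r 0.0433 pin -149.3 blade 105 42.4 bar z 0.1429
s8 30 [ 0.4665 -0.2339] r 0.0435 pin -87.1 blade 84 91.9 bar z 0.1414
side0 22 [ 0.427  -0.2127] r 0.0434 pin -149.3 blade 76 37.7 bar z 0.1428
sd8 22 [ 0.4661 -0.2345] r 0.044 pin -87.7 blade 20 95.7 bar z 0.143
wrist3 83 [ 0.4276 -0.2094] r 0.0413 pin -152.8 blade 240 39.6 bar z 0.1427
w8 61 [ 0.4668 -0.2308] r 0.0404 pin -86.5 blade 371 89.8 bar z 0.1413
```

View pics/s8z.png

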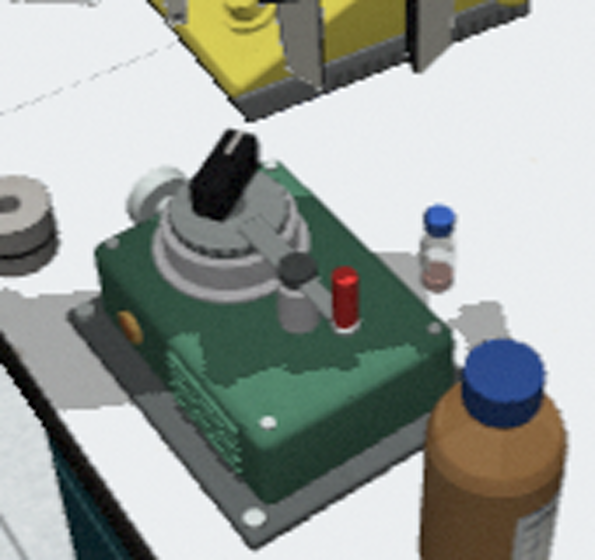

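View pics/w8.png

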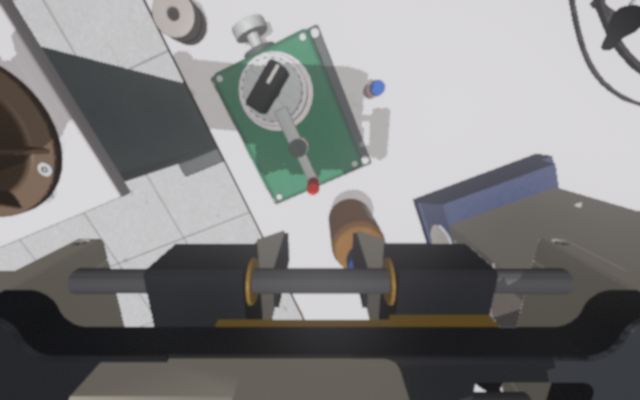

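Two numbers need settling. The pin's chord of travel gives about 1.04 rad, but the angles give 1.08 to 1.15 rad. I'll measure hinge and blade more carefully.

```bash
python3 - <<'E'
from h import *
for n in ('scene0','side0','wrist3','s8','sd8','w8','w7'):
    d=np.load(n+'.npz'); im={k:d[k] for k in d.files}; s=dict(position=im['pos'],ee_rot=im['rot']); P=cloud(im,T(im,s))
    g=np.hypot(P[...,0]-.4643,P[...,1]+.191)
    print(n,'z hist near hinge 100-125:',np.histogram(P[g<.06][:,2],bins=np.arange(.098,.126,.002))[0])
    cap=(g<.014)&(P[...,2]>.1125)&(P[...,2]<.122)
    if cap.sum()>5: print('  cap',cap.sum(),P[cap].mean(0).round(4),cv2.minEnclosingCircle(P[cap][:,:2].astype(np.float32)*1000))
    sa=cv2.cvtColor(im['pixels'],cv2.COLOR_RGB2HSV)[...,1]
    l=(g<.065)&(P[...,2]>.1065)&(P[...,2]<.1125)&(sa<90)&(np.hypot(P[...,0]-.462,P[...,1]+.118)>.0)
    l&=~((np.hypot(P[...,0]-.462,P[...,1]+.118)<.035)&(n in('scene0','side0','wrist3')))
    Q=P[l][:,:2].astype(np.float32)
    f=cv2.fitLine(Q,cv2.DIST_HUBER,0,.001,.001).ravel(); t=(Q-f[2:])@f[:2]
    print('  lever',l.sum(),'ang',np.degrees(np.arctan2(f[1],f[0])).round(1),'pt',f[2:].round(4),'ext',np.percentile(t,[2,98]).round(4), 'perp sd',np.std((Q-f[2:])@np.array([-f[1],f[0]])).round(4))
E
```

```text
scene0 z hist near hinge 100-125: [ 30  27  21  19  21  59 125  56  79  97  81   9   7]
  cap 80 [ 0.4658 -0.1889  0.1148] ((465.9830627441406, -188.42572021484375), 10.994379043579102)
  lever 195 ang 34.5 pt [ 0.4702 -0.1873] ext [-0.0558  0.0427] perp sd 0.0049
side0 z hist near hinge 100-125: [29 24 43 28 18 50 78 97 39 72 71 38  6]
  cap 66 [ 0.4644 -0.1901  0.1157] ((463.2396240234375, -190.16445922851562), 13.497237205505371)
  lever 124 ang 32.8 pt [ 0.4594 -0.1958] ext [-0.0414  0.0559] perp sd 0.0043
wrist3 z hist near hinge 100-125: [ 11  23  50 298  31 125 324  42 200   7   0   0   0]
  cap 220 [ 0.4633 -0.1865  0.1148] ((464.5101318359375, -187.59304809570312), 10.978838920593262)
  lever 466 ang 31.4 pt [ 0.479  -0.1755] ext [-0.044   0.0293] perp sd 0.0044
s8 z hist near hinge 100-125: [ 16  29  49  60  19  49 112  66  45  25  11  10   7]
  cap 81 [ 0.4656 -0.1891  0.1149] ((466.1601257324219, -190.51345825195312), 12.513737678527832)
  lever 206 ang -89.9 pt [ 0.4636 -0.1938] ext [-0.0658  0.0464] perp sd 0.005
sd8 z hist near hinge 100-125: [22 12 22 43 15  5 16 43 12 19  8 15 12]
  cap 20 [ 0.4608 -0.1882  0.1156] ((465.4106750488281, -186.8816680908203), 10.603606224060059)
  lever 54 ang -88.3 pt [ 0.463  -0.1685] ext [-0.0416  0.071 ] perp sd 0.0088
w8 z hist near hinge 100-125: [  5  22 304 131   4 193 505  87 203  16   7   6  11]
  cap 268 [ 0.465  -0.1874  0.1147] ((464.9001159667969, -187.44595336914062), 10.89075756072998)
  lever 722 ang -87.6 pt [ 0.4649 -0.1769] ext [-0.0362  0.0492] perp sd 0.0044
w7 z hist near hinge 100-125: [  29  126 1161  341   44  688 1729  196  748   32   39   58   61]
  cap 865 [ 0.4653 -0.187   0.1146] ((465.1068420410156, -187.09506225585938), 10.809713363647461)
  lever 2505 ang -87.4 pt [ 0.4654 -0.1754] ext [-0.0357  0.0517] perp sd 0.0044
```

```bash
python3 - <<'E'
from h import *
for n in ('wrist3','w4','w7','w8','scene3','s8','side3','sd8'):
    d=np.load(n+'.npz'); im={k:d[k] for k in d.files}; s=dict(position=im['pos'],ee_rot=im['rot']); P=cloud(im,T(im,s))
    rr=np.hypot(P[...,0]-.462,P[...,1]+.118); m=(rr<.032)&(P[...,2]>.138)&(P[...,2]<.147)
    r=cv2.minAreaRect(P[m][:,:2].astype(np.float32)*1000); c=(rr<.034)&(P[...,2]>.097)&(P[...,2]<.1075)&(rr>.02)
    print(n,m.sum(),np.round(r[0],1),np.round(r[1],1),round(r[2],1),'top',np.median(P[m][:,2]).round(4),'collar z',c.sum(),np.median(P[c][:,2]).round(4))
i=cv2.imread('pics/w7.png')[0:260,100:400]; cv2.imwrite('pics/w7z.png',cv2.resize(i,None,fx=2.3,fy=2.3,interpolation=cv2.INTER_CUBIC))
E
```

```text
wrist3 1242 [ 462.4 -117.1] [52.  22.2] 34.3 top 0.1427 collar z 1551 0.1049
w4 2191 [ 462.3 -117.3] [51.5 21.8] 34.5 top 0.1413 collar z 2543 0.1036
w7 5202 [ 462.8 -117.6] [51.6 22.1] 34.7 top 0.1412 collar z 3019 0.1034
w8 1144 [ 462.4 -117.7] [51.6 22. ] 33.6 top 0.1412 collar z 1265 0.1035
scene3 223 [ 463.4 -119.1] [54.1 21.9] 35.1 top 0.1427 collar z 346 0.1049
s8 214 [ 462.9 -119.4] [52.  21.8] 34.8 top 0.1413 collar z 305 0.1039
side3 159 [ 462.6 -118.1] [53.  22.7] 35.3 top 0.144 collar z 212 0.1063
sd8 149 [ 462.2 -119. ] [51.3 22.8] 33.1 top 0.1428 collar z 215 0.1053
```

View pics/w7z.png

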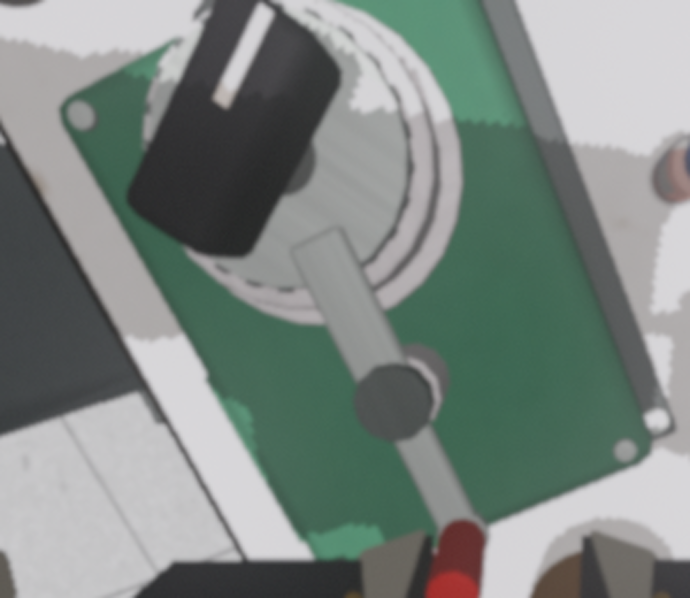

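The knob is fully home, the bar has not turned, and nothing visible touches the blade. To confirm that this is the hard stop, I push the pin again with the jaws along world x.

{"api": "step_arm", "payload": {"rows": [[0.13,0,0.0007,-0.0064,-0.12,0,0],[0.13,0,0.0007,-0.0064,-0.24,0,0],[0.13,0,0.0007,-0.0064,-0.363,0,0],[0.13,0.03,0.0007,-0.0064,-0.363,0,0],[0.13,0.07,0.0007,-0.0064,-0.363,0,0],[0.13,0.11,0.0007,-0.0064,-0.363,0,0],[0.13,0.14,0.0007,-0.0064,-0.363,0,0],[0.13,0.165,0.0007,-0.0064,-0.363,0,0],[0.13,0.185,0.0007,-0.0064,-0.363,0,0],[0.13,0.193,0.0007,-0.0064,-0.363,0,0],[0.13,0.193,0.0007,-0.0064,-0.363,0,0]]}}

```text
clock: 15.08
position: [0.4649, -0.2341, 0.1222]
ee_rot: [0.001, 1.575, 0.001]
force: [-0.9, 0.1, 0.8]
width: 0.433
```

```bash
python3 st.py
```

```text
t 15.08 pos [ 0.4649 -0.2341  0.1222] yaw 1.571 F [-0.91  0.07  0.85] Mz [-0.01  0.01  0.01] w 39.8
```

{"api": "step_arm", "payload": {"rows": [[0.13,-0.006,0,0,0,0,0],[0.13,-0.006,0,0.006,0,0,0],[0.13,-0.006,0,0.012,0,0,0],[0.13,-0.006,0,0.017,0,0,0],[0.13,-0.006,0,0.017,0,0,0]]}}

```text
clock: 15.5
position: [0.4794, -0.2352, 0.1298]
ee_rot: [0.0, 1.573, -0.0]
force: [-6.2, -1.2, 5.1]
width: 0.434
```

```bash
python3 st.py
```

```text
t 15.5 pos [ 0.4794 -0.2352  0.1298] yaw 1.57 F [-6.23 -1.24  5.09] Mz [-0.23  1.27  0.06] w 39.9
```

{"api": "step_arm", "payload": {"rows": [[0.13,0,0,0.002,0,0,0],[0.13,0,0,0.004,0,0,0],[0.13,0,0,0.004,0,0,0]]}}

```text
clock: 15.75
position: [0.4797, -0.2354, 0.1294]
ee_rot: [0.002, 1.577, -0.001]
force: [-14.7, -0.4, 11.9]
width: 0.438
```

```bash
python3 st.py
```

```text
t 15.75 pos [ 0.4797 -0.2354  0.1294] yaw 1.569 F [-14.69  -0.39  11.87] Mz [-0.06  3.46  0.07] w 40.3
```

The pin stops at the same place (x ≈ 466.7 mm) under both 6 N and 15 N, with the blade pointing straight at the spindle. That is a rigid stop. I release and withdraw.

{"api": "step_arm", "payload": {"rows": [[0.13,0,0,-0.008,0,0,0],[0.13,0,0,-0.014,0,0,0],[0.13,0,0,-0.015,0,0,0],[0.13,-0.03,0,-0.015,0,0,0],[0.13,-0.07,0,-0.015,0,0,0],[0.13,-0.11,0,-0.015,0,0,0],[0.13,-0.15,0,-0.015,0,0,0],[0.13,-0.18,0,-0.015,0,0,0],[0.13,-0.18,0,-0.015,0,0,0],[0.13,-0.18,0,-0.015,0,0,0]]}}

```text
clock: 16.58
position: [0.4726, -0.235, 0.275]
ee_rot: [-0.001, 1.567, -0.001]
force: [0.3, -0.6, 0.2]
width: 0.435
```

```bash
python3 st.py; python3 - <<'E'
from h import *
H=np.array([.465,-.1885])
for n,f in (('scene','s9'),('side','sd9'),('wrist','w9')): grab(n,f)
for n in ('scene0','s9','side0','sd9','wrist3','w9'):
    d=np.load(n+'.npz'); im={k:d[k] for k in d.files}; s=dict(position=im['pos'],ee_rot=im['rot']); P=cloud(im,T(im,s))
    hsv=cv2.cvtColor(im['pixels'],cv2.COLOR_RGB2HSV).astype(int); h,sa,v=hsv[...,0],hsv[...,1],hsv[...,2]
    m=((h<6)|(h>174))&(sa>140)&(v>60)&(abs(P[...,0]-.45)<.06)&(abs(P[...,1]+.22)<.05)&(P[...,2]>.145)
    r=P[m].mean(0)[:2]-H; rr=np.hypot(P[...,0]-.462,P[...,1]+.118); b=(rr<.025)&(abs(P[...,2]-.142)<.004)
    bl=(h>100)&(h<125)&(sa>150)&(v>60); o=[]
    for x,y,lo,hi in ((.582,-.162,.05,.08),(.488,-.34,.14,.18)):
        k=bl&(np.hypot(P[...,0]-x,P[...,1]-y)<.04)&(P[...,2]>lo)&(P[...,2]<hi); o.append(P[k].mean(0).round(4) if k.sum() else None)
    k=(np.hypot(P[...,0]-.378,P[...,1]-.018)<.04)&(P[...,2]>.036)&(P[...,2]<.05); o.append(P[k].mean(0).round(4) if k.sum() else None)
    print(n,'pin ang',np.degrees(np.arctan2(r[1],r[0])).round(1),'bar z',np.median(P[b][:,2]).round(4),'vial,bottle,die',o)
E
```

```text
t 16.58 pos [ 0.4726 -0.235   0.275 ] yaw 1.571 F [ 0.27 -0.59  0.22] Mz [ 0.    0.02 -0.05] w 40.1
scene0 pin ang -147.5 bar z 0.1419 vial,bottle,die [array([ 0.5823, -0.1618,  0.0616]), array([ 0.4861, -0.3401,  0.1595]), array([0.3781, 0.0145, 0.0414])]
s9 pin ang -87.2 bar z 0.1417 vial,bottle,die [array([ 0.5824, -0.1618,  0.062 ]), array([ 0.4856, -0.3414,  0.1582]), array([0.3782, 0.0144, 0.0415])]
side0 pin ang -147.6 bar z 0.1423 vial,bottle,die [array([ 0.5833, -0.1585,  0.0647]), array([ 0.4884, -0.3365,  0.1625]), array([0.379 , 0.0138, 0.0425])]
sd9 pin ang -88.3 bar z 0.1428 vial,bottle,die [array([ 0.5831, -0.1548,  0.0652]), array([ 0.4884, -0.3373,  0.1625]), array([0.3789, 0.0131, 0.0426])]
wrist3 pin ang -150.8 bar z 0.1427 vial,bottle,die [None, None, array([0.3787, 0.0181, 0.0414])]
w9 pin ang -87.9 bar z 0.1414 vial,bottle,die [None, None, None]
```

View pics/s9.png

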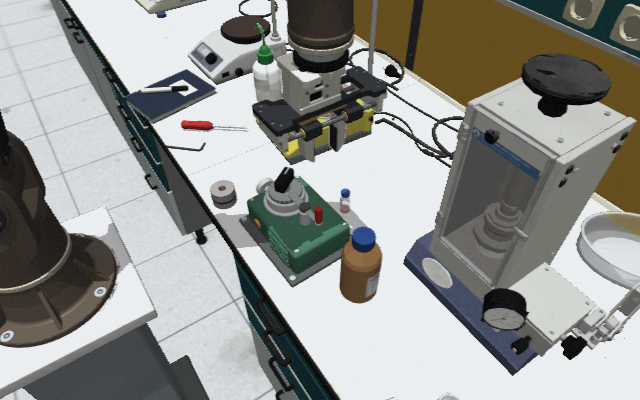

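```bash
python3 -c "
from cell import arm,status
print(status.observe()['force']); print(arm.sign_off())"
```

```text
[ 0.40052538 -0.71136823  0.01298605]
the job is handed in; nothing more can be done
None
```

The gearbox is in low gear and the lock lever is in over the collar. The job was handed in at about 17 s. The one thing I could not fully confirm is the lever's angle.

- **Mesh and knob:** I gripped the knob and pressed it down under about 5–7 N while turning counter-clockwise only; no turn back was needed. The teeth meshed near +0.55 rad, where the push dropped from 6.7 to 1.2 N. I stopped turning and pushed to the hard stop, 13.9 mm down.
- **Correction:** Letting go lifted the knob about 1 mm, to 12.8 mm down. I pressed it home again from above with shut fingers, with about 26 N against the stop. My last checks put the bar top at 141.3–141.7 mm (scene and wrist cameras), which is about 14 mm down.
- **Lever:** I swung it in by the red pin until it stopped rigidly, with the blade over the collar and pointing at the spindle. It stopped at the same place when I pushed again from another direction. The first push peaked at about 30 N.
- **Disagreement:** The cameras show only about 1.05 rad of lever travel from where it was parked (1.03–1.10 by view), not 1.2, and the judge needs 1.08. I read the rigid stop as the 1.2 rad limit, with the lever parked slightly off zero at the start. The blade's alignment and the stated 0.7 rad strike angle both fit that, but I could not measure it directly.
- **Neighbours:** The die, bottle and vial read within about 2 mm of their start. The exception is the side view of the vial's cap, which read 4 mm off; the scene camera showed no shift. The robot was clear of everything at hand-in.

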